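# Unlock the stock box and hold its latch open

### The job

Pull the key straight up out of its sprung dock, push it fully home into the keyway on top of the steel lock box, working it with small wiggles past the sticky pins, and turn it a quarter turn clockwise (seen from above) so that the latch bolt draws back. The lock springs back when let go, so finish while still gripping the key, fully in and held turned. Leave the stamp, the tape roll and the honey jar alone.

Things in the scene. Friction and masses are not known exactly. Their poses are not given: they have to be found in the camera images.
- key: Upright steel key, 74 mm tall, 60 g. Origin: on its axis, in the underside of its round flange (26 mm across, z 0 to 4 mm). Above it a 10 mm round neck, then the black head. Below it a 6 mm round shank to z -19 and a flat bit, 20 mm wide along key x, 6 mm thick along y. Same shape after a half turn about z.
- key_head (a point): Centre of the key's black plastic head, 25 mm above the key's origin: a slab 34 mm along key x, 10 mm thick along key y, 32 mm tall (z 9 to 41). Grip it across the 10 mm thickness.
- key_tip (a point): Bottom end of the key's bit, 33 mm below the key's origin. The bit is 20 x 6 mm from z -22 to -28 and tapers to 14 x 3 mm here; its shoulders taper to 13 mm wide at z -17.5.
- key_dock: Grey block 56 x 36 mm on an aluminium foot 96 x 56 mm, 42 mm high, screwed to the table. Origin: centre of its underside; x along its slot and foot. At the start the key stands in it, flange resting on its top, head up, bit along dock x. Two sprung catches close over the bit's shoulders: drawing the key straight up takes about 10 N; it is clear once raised 34 mm.
- lock_box: Grey steel box with a dark 12 mm lid, 130 mm along x, 110 mm along y, lid top 50 mm high, fixed to the table. Origin: centre of its underside. A 46 x 32 x 4 mm steel escutcheon with the keyway sits on the lid's middle. Toward +y a brass latch bolt (guide up to 63 mm high) runs under a steel staple, 65 mm high, just outside the lid's edge; two hinges at +x.
- keyhole (a point): Centre of the keyway's mouth in the escutcheon's top, 54 mm up on the box's z axis; axes as the box. The slot, 21.8 mm along x, 7.8 mm along y, 1.5 mm chamfer, runs straight down; key x must lie along box x (either way round). Sticky sprung pins at 5 and 11.5 mm depth resist the bit: 8 to 12 N straight, half that with yaw wiggles of 0.05 rad. Home: flange on the escutcheon, key origin here.
- lock_plug (a joint): Angle of the lock's plug, rad: 0 at rest, grows as the key turns clockwise seen from above (key yaw falls), stop at 1.57. The key turns only when fully home, and cannot come out while turned. Its play is about 0.09 rad: the plug lags by that. A spring turns it back (0.025 N m at 0, 0.1 at the stop). The bolt draws back 12 mm with it.
- date_stamp: Wooden stamp standing on its plate, 43 x 54 x 83 mm, origin at the centre of its underside. Bystander.
- tape_masking: Roll of pale masking tape lying flat, 104 x 102 x 25 mm, origin at the centre of its underside. Bystander.
- honey_jar: Squat honey jar, 63 mm across, 75 mm high, origin at the centre of its underside. Bystander.
Not all that is in view belongs to the job. Several things have the shape of the key; the one meant has the colours described above.

How it is judged:
By the outcome, as a careful person would: the job done as asked, in the order asked, and still so for the second after the job is handed in, while the arm keeps its last pose, push and grip.
It also fails if it takes over 51 s, if anything falls off the work surface, if the arm or the gripper's body presses on something with over 40 N, if the wrist force passes 120 N, or if a joint passes its speed limit or range.

### The arm

A 6-joint arm with a two-finger parallel gripper is mounted at the origin on a cart in front of the work surface, level with it; the furniture and walls round the work are solid. World frame = base frame: x ahead of the robot, y to its left, z up, the work surface at z = 0. Lengths are in m, angles in rad, forces in N, time in s.
With the tool pointing down it reaches from about 0.275 to 0.75 m from the base axis. Payload 10.2 kg.
Tool frame: the origin (TCP) lies midway between the tips of the shut fingers; the grasp point (between the pads) lies 19 mm behind it; z points along the fingers, y is the line along which they close (so a half turn about z gives the same grasp; the last joint's range is limited). The gripper opens to 85 mm and grips with 20 to 120 N. Pads are 22 mm wide; open, the fingers measure 114 mm over their backs; the gripper's body (76 mm by 85 mm) begins 54 mm behind the grasp point. The pads swing forward as they close: fully open they stand 13 mm farther back than shut.
Start: joints at [1.009, 0.313, 1.498, -0, 1.331, -0.223], TCP at [0.174, 0.495, 0.231] pointing down, gripper open.
Joint ranges: [-2.94, 2.94], [-0.97, 2.17], [0.19, 2.56], [-1.23, 4.37], [0.02, 3.11], [-2.88, 2.88]. Speed limits (rad/s): [2.39, 2.39, 3.01, 3.14, 3.14, 3.14].

### API

Orientations are given as a unit quaternion [w, x, y, z].
In Python, from plant import arm gives the robot as it stands.
- The arm moves only by the shell command python3 -m handwheel 'ROWS'. ROWS is JSON, a list of rows, each an object with "gripper": the opening, from 0 (shut) to 1 (fully open); "xyz": the shift along the tool's x, y, z in m, a list of three; "turn": the turn, a rotation vector about the tool's x, y, z in rad, a list of three. A call has 1 to 5 rows; each row shifts and turns the commanded pose from where the row before left it, along the tool's axes as they then stand; what a row does not reach is not made up. A row lasts 1/10 s, in which the tool goes at most 50 mm and 8.59 degrees, less where a joint would pass 70% of its speed; a pose out of reach is approached as far as the arm can. A call with a gripper value outside its range is refused whole. The fingers move at their own pace and stop on an object; the grip force is fixed at half the most. Time passes only in rows, so rows that do not move let the fingers close. It gives the time, the measured TCP pose, the force, the opening and the grip force at its end, in the units of the state.
- arm.sense(): the state, without advancing time (a new reading comes with each control period).
- arm.read_camera(name): name is "side" or "top" or "wrist"; returns a dict with "color" (400x640x3 uint8, blue, green, red), "range_z" (400x640 float32, m along the optical axis (not along the pixel's ray), 0 where there is no reading), "K" (3x3 intrinsics, pixels), "eye" and "orientation" of the camera in the world. Camera axes: x right, y down, z forward; pixel columns grow to the right and rows downward; lengths in m; the calibration is good to about 2 mm. A picture is of the moment at which its call begins.
- arm.hand_in(): hands the job in; it is judged then, once.
The state is a dict: "time_s": time; "q": joint angles; "dq": joint speeds; "effort": joint torques, N m; "tool_pos": TCP position; "eef_rot": TCP orientation; "ft_force": force on the tool from outside, world axes, zero at the start; "torque": the same for the moment, N m; "finger_gap": finger opening in m; "grasp_force": force on a finger pad.
Only numpy, scipy, OpenCV 4.12 (cv2) and the standard library are available. Lean on these libraries where they do the work, as an engineer would, in place of code of your own. Each camera call takes 0.05 s, during which the arm holds its last target. There are 200 camera calls.

## Working session

There is one attempt and no reset: what is moved stays moved. The work goes in short steps, Python scripts to look and compute and a shell command to move; the robot and the scene stay as the last step left them, time stands still between calls to the robot, and variables do not carry over. Pictures are saved under pics/ and viewed, at most 10 in all, crops included, and the job is handed in when it is done.

```bash
mkdir -p pics; ls; cat > h.py <<'E'
import numpy as np, cv2
from scipy.spatial.transform import Rotation as R
from plant import arm
def rot(q): return R.from_quat([q[1],q[2],q[3],q[0]])
def cloud(c):
    K=np.array(c["K"]);z=c["range_z"];v,u=np.mgrid[:z.shape[0],:z.shape[1]]
    p=np.stack([(u-K[0,2])/K[0,0]*z,(v-K[1,2])/K[1,1]*z,z],-1)
    P=rot(c["orientation"]).apply(p.reshape(-1,3)).reshape(p.shape)+np.array(c["eye"])
    P[z==0]=np.nan
    return P
E
python3 - <<'E'
from h import *
import pickle
for n in ("top","side"):
    c=arm.read_camera(n);pickle.dump(c,open(n+".pkl","wb"))
    cv2.imwrite(f"pics/{n}0.png",c["color"]);print(n,c["eye"],c["orientation"],c["K"])
s=arm.sense();print(s)
E
```

```text
pics
top [ 0.46550306 -0.01293131  1.05312954] [ 0.02716274 -0.70443017  0.70889101 -0.02266846] [[436.49731069   0.         320.73184656]
 [  0.         436.49731069 193.26795681]
 [  0.           0.           1.        ]]
side [ 0.13270454 -0.70195238  0.73694181] [-0.41979284  0.86273385 -0.25711769  0.11556286] [[491.49414615   0.         324.63635962]
 [  0.         491.49414615 198.34726307]
 [  0.           0.           1.        ]]
{'time_s': 0.1, 'q': array([ 1.00858110e+00,  3.13387243e-01,  1.49834763e+00,  9.65604248e-06,
        1.33099371e+00, -2.23401404e-01]), 'dq': array([-0.00064146, -0.00098398, -0.00173639,  0.00068339, -0.00029482,
       -0.00068026]), 'effort': array([ 3.39685466e-03, -4.12897611e+01, -2.60142034e+01, -7.17464036e-05,
        2.97160841e-03, -1.93186003e-05]), 'tool_pos': array([0.17438155, 0.49495672, 0.23080086]), 'eef_rot': array([-2.21739480e-04,  1.68598887e-01,  9.85684581e-01, -5.22910829e-04]), 'ft_force': array([ 0.68493494, -0.02480619,  0.33635094]), 'torque': array([-0.05110436,  0.00907032,  0.01257463]), 'grasp_force': 0.0, 'finger_gap': 0.08531108450242837}
```

View pics/top0.png

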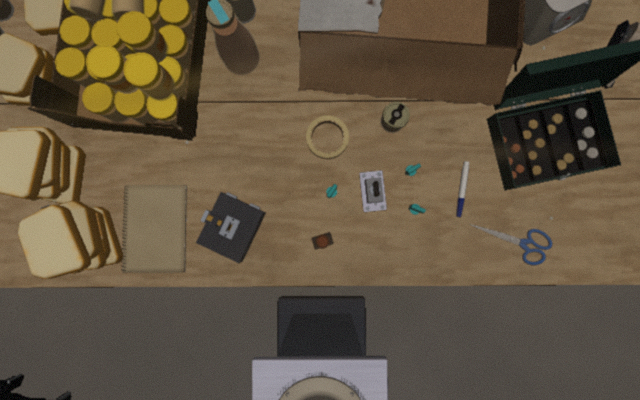

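View pics/side0.png

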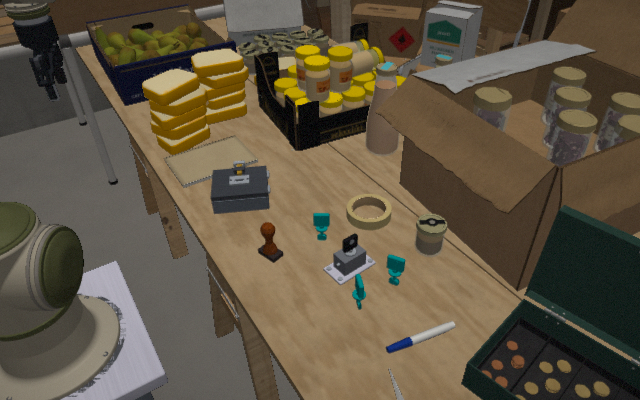

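The key-shaped things in the top view are teal at (332,191), (413,170) and (417,209), and black-headed in the grey dock on its aluminium foot at (375,190). The last fits the description: steel key, black head, standing in the dock. The lock box is at (231,227), with its brass bolt toward (207,216). Next I'll confirm the key in a crop and measure.

```bash
python3 - <<'E'
from h import *
import pickle
t=pickle.load(open("top.pkl","rb"));s=pickle.load(open("side.pkl","rb"))
a=cv2.resize(s["color"][205:315,290:420],None,fx=4,fy=4,interpolation=cv2.INTER_CUBIC)
b=cv2.resize(t["color"][165:245,325:395],None,fx=4,fy=4,interpolation=cv2.INTER_CUBIC)
b2=cv2.resize(t["color"][185:265,190:270],None,fx=4,fy=4,interpolation=cv2.INTER_CUBIC)
W=np.zeros((600,800,3),np.uint8);W[:280,:280]=b[:280];W[:280,300:620]=b2[:280];W=W
W[285:285+310,:520]=a[60:370]
cv2.imwrite("pics/crop.png",W)
def rect(p):
    (c,wh,an)=cv2.minAreaRect((p[:,:2]*1000).astype(np.float32));return np.round(c,1),np.round(wh,1),round(an,1),len(p)
for n,c in (("top",t),("side",s)):
    P=cloud(c)
    def sel(cx,cy,r,z0,z1):
        m=(np.hypot(P[...,0]-cx,P[...,1]-cy)<r)&(P[...,2]>z0)&(P[...,2]<z1);return P[m]
    if n=="top":
        k=P[190,375];l=P[245,225]; print(k,l,"table",P[260,380])
        kx,ky=k[:2]; B=P[227,231][:2]; print(B)
    for nm,A in (("head",(kx,ky,.05,.06,.1)),("block",(kx,ky,.05,.033,.05)),("foot",(kx,ky,.075,.006,.03)),("lid",(*B,.1,.04,.058)),("staple",(*B,.12,.0585,.08))):
        q=sel(*A)
        if len(q)>4: print(n,nm,*rect(q),"z",np.percentile(q[:,2],[5,50,95]).round(4),"mean",q.mean(0).round(4))
E
```

```text
[ 0.54093155 -0.12851931  0.07772827] [0.41903829 0.21340943 0.04816227] table [ 3.79037927e-01 -1.47150547e-01  2.75115003e-04]
[0.46012566 0.19885219]
top head [ 544.2 -131.1] [33.4 10.6] 5.5 81 z [0.0669 0.0806 0.0841] mean [ 0.5442 -0.1299  0.0793]
top block [ 544.4 -130.9] [55.9 36.4] 5.6 295 z [0.0381 0.0414 0.0457] mean [ 0.5432 -0.1294  0.0415]
top foot [ 544.2 -130.7] [93.9 54.6] 6.2 221 z [0.0062 0.0076 0.0278] mean [ 0.5421 -0.1285  0.01  ]
top lid [464.  206.1] [117.7 135.9] 64.4 2704 z [0.0456 0.0493 0.0538] mean [0.4603 0.2023 0.0493]
top staple [471.  232.9] [69.8 29.8] 58.1 138 z [0.0588 0.0625 0.0658] mean [0.4791 0.2446 0.0624]
side head [ 545.4 -131.4] [35.3 13.1] 8.2 179 z [0.0616 0.075  0.0827] mean [ 0.5431 -0.1333  0.0741]
side block [ 544.8 -130.9] [59.5 38.5] 5.3 361 z [0.0346 0.0414 0.046 ] mean [ 0.5404 -0.1369  0.041 ]
side foot [ 543.6 -131.2] [95.1 54.4] 5.4 422 z [0.0062 0.011  0.0281] mean [ 0.5333 -0.1412  0.014 ]
side lid [462.8 204.5] [121.8 135.1] 64.5 1685 z [0.0433 0.0493 0.0538] mean [0.4578 0.1969 0.0492]
side staple [477.7 244.1] [53.1 27.2] 60.3 92 z [0.0592 0.0624 0.0645] mean [0.4793 0.2445 0.0621]
```

View pics/crop.png

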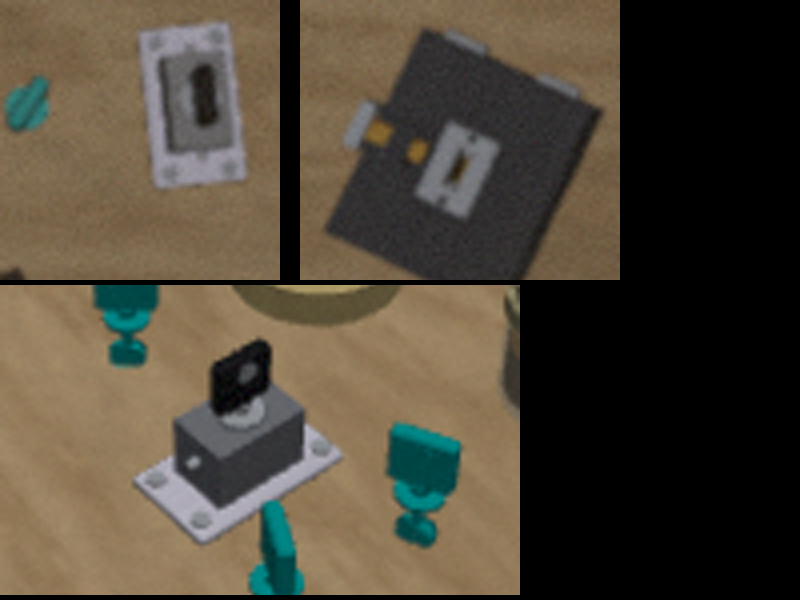

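The crop confirms it: the black-headed steel key is in the grey dock, and the others are all teal. The box's escutcheon is at about top px (230,227), its staple is to the left, and its hinges are on the far edge. So dock yaw is about 5.6° and box yaw about -25.5°.

Grasp tool-y yaw should be 95.6°, which leaves joint 6 enough range for the turn. I'll move over the dock.

```bash

python3 -m handwheel '[{"gripper":0.45,"xyz":[0,0,0],"turn":[0,0,-0.145]},{"gripper":0.45,"xyz":[0,0,0],"turn":[0,0,-0.145]},{"gripper":0.45,"xyz":[0,0,0],"turn":[0,0,-0.146]},{"gripper":0.45,"xyz":[-0.019,-0.041,0],"turn":[0,0,0]},{"gripper":0.45,"xyz":[-0.019,-0.041,0],"turn":[0,0,0]}]'
python3 -m handwheel '[{"gripper":0.45,"xyz":[-0.019,-0.041,0],"turn":[0,0,0]},{"gripper":0.45,"xyz":[-0.019,-0.041,0],"turn":[0,0,0]},{"gripper":0.45,"xyz":[-0.019,-0.041,0],"turn":[0,0,0]},{"gripper":0.45,"xyz":[-0.019,-0.041,0],"turn":[0,0,0]},{"gripper":0.45,"xyz":[-0.019,-0.041,0],"turn":[0,0,0]}]'
python3 -m handwheel '[{"gripper":0.45,"xyz":[-0.019,-0.041,0],"turn":[0,0,0]},{"gripper":0.45,"xyz":[-0.019,-0.041,0],"turn":[0,0,0]},{"gripper":0.45,"xyz":[-0.019,-0.041,0],"turn":[0,0,0]},{"gripper":0.45,"xyz":[-0.019,-0.041,0],"turn":[0,0,0]},{"gripper":0.45,"xyz":[-0.019,-0.041,0],"turn":[0,0,0]}]'
cat >> h.py <<'E'
def togo(x,y,psi=None,z=None):
    "shift in tool axes to the world point; turn about tool z to bring tool y to yaw psi (deg)"
    s=arm.sense();r=rot(s["eef_rot"]);p=np.array(s["tool_pos"])
    d=r.inv().apply([x-p[0],y-p[1],(z-p[2]) if z else 0]);m=r.as_matrix()
    now=np.degrees(np.arctan2(m[1,1],m[0,1]))
    print("t",s["time_s"],"p",p.round(4),"psi",now.round(2),"zax",m[:,2].round(4),"togo mm",(d*1000).round(1),"turnz",None if psi is None else round(-np.radians(psi-now),4),"q",np.round(s["q"],2),"F",np.round(s["ft_force"],1),"T",np.round(s["torque"],2),"gap",round(s["finger_gap"],4),"grip",round(s["grasp_force"],1))
E
python3 -c "
from h import *
togo(.5443,-.131,95.6,.16)"
```

```text
time_s: 0.6
tool_pos: [0.2202, 0.4163, 0.2307]
eef_rot: [-0.0, -0.05, 0.999, -0.0]
ft_force: [1.4, 0.2, 0.4]
finger_gap: 0.0384
grasp_force: 0.0
time_s: 1.1
tool_pos: [0.3351, 0.2207, 0.2312]
eef_rot: [-0.0, -0.049, 0.999, -0.0]
ft_force: [1.3, 0.4, -0.4]
finger_gap: 0.0389
grasp_force: 0.0
time_s: 1.6
tool_pos: [0.4497, 0.0258, 0.2312]
eef_rot: [-0.0, -0.048, 0.999, 0.0]
ft_force: [1.0, 0.8, 0.4]
finger_gap: 0.0386
grasp_force: 0.0
t 1.6 p [0.4497 0.0258 0.2312] psi 95.55 zax [-2.e-04  2.e-04 -1.e+00] togo mm [ -79.1 -165.2   71.1] turnz -0.0009 q [-0.2   0.15  1.71  0.    1.29 -1.87] F [1.  0.8 0.4] T [ 0.04  0.01 -0.02] gap 0.0386 grip 0.0
```

```bash

python3 -m handwheel '[{"gripper":0.45,"xyz":[-0.019,-0.041,0.01],"turn":[0,0,0]},{"gripper":0.45,"xyz":[-0.019,-0.041,0.01],"turn":[0,0,0]},{"gripper":0.45,"xyz":[-0.019,-0.041,0.01],"turn":[0,0,0]},{"gripper":0.45,"xyz":[-0.011,-0.02,0.01],"turn":[0,0,0]},{"gripper":0.45,"xyz":[0,0,0],"turn":[0,0,0]}]'
python3 - <<'E'
from h import *
togo(.5443,-.131,95.6,.16)
c=arm.read_camera("wrist");cv2.imwrite("pics/w1.png",c["color"]);P=cloud(c)
for nm,z0,z1 in (("head",.06,.1),("block",.036,.05),("foot",.004,.03)):
    m=(np.hypot(P[...,0]-.5443,P[...,1]+.131)<.06)&(P[...,2]>z0)&(P[...,2]<z1);q=P[m]
    if len(q)>4:
        print(nm,cv2.minAreaRect((q[:,:2]*1000).astype(np.float32)),len(q),np.percentile(q[:,2],[5,50,95]).round(4))
E
```

```text
time_s: 2.1
tool_pos: [0.5309, -0.1102, 0.1891]
eef_rot: [-0.001, -0.047, 0.999, 0.001]
ft_force: [-1.1, 1.6, 0.4]
finger_gap: 0.0381
grasp_force: 0.0
t 2.1 p [ 0.5309 -0.1102  0.1891] psi 95.41 zax [-0.0029  0.0011 -1.    ] togo mm [-11.5 -22.   29.1] turnz -0.0034 q [-0.42  0.39  1.51 -0.    1.25 -2.09] F [-1.1  1.6  0.4] T [ 0.04  0.03 -0.03] gap 0.0381 grip 0.0
head ((547.989501953125, -130.30624389648438), (33.94289779663086, 10.299615859985352), 3.7243876457214355) 533 [0.0679 0.0826 0.0842]
block ((548.11474609375, -130.7415771484375), (56.09623336791992, 35.90521240234375), 5.272650241851807) 1595 [0.0411 0.0426 0.0466]
foot ((548.2323608398438, -130.9652557373047), (95.43643951416016, 55.18356704711914), 5.6014604568481445) 2185 [0.0052 0.0065 0.0138]
```

View pics/w1.png

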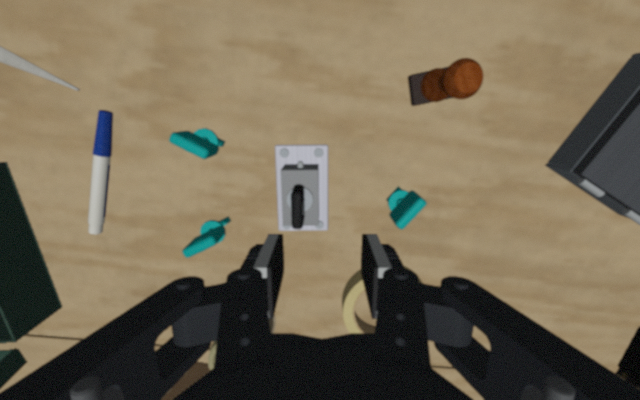

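The wrist view shows the black-headed key in the dock at px (298,205), between the teal keys and clear of the fingers. I'll centre, go lower, settle and measure again.

```bash

python3 -m handwheel '[{"gripper":0.45,"xyz":[-0.006,-0.01,0.03],"turn":[0,0,0]},{"gripper":0.45,"xyz":[0,0,0.01],"turn":[0,0,0]},{"gripper":0.45,"xyz":[0,0,0],"turn":[0,0,0]},{"gripper":0.45,"xyz":[0,0,0],"turn":[0,0,0]}]'
python3 - <<'E'
from h import *
togo(.546,-.1308,95.6,.051)
c=arm.read_camera("wrist");P=cloud(c)
for nm,z0,z1 in (("head",.06,.1),("block",.036,.05),("foot",.004,.03)):
    m=(np.hypot(P[...,0]-.5443,P[...,1]+.131)<.06)&(P[...,2]>z0)&(P[...,2]<z1)
    q=P[m]
    if len(q)>4:
        print(nm,cv2.minAreaRect((q[:,:2]*1000).astype(np.float32)),len(q),np.percentile(q[:,2],[5,50,95]).round(4))
E
```

```text
time_s: 2.55
tool_pos: [0.5377, -0.1168, 0.1523]
eef_rot: [0.0, -0.049, 0.999, -0.0]
ft_force: [0.6, -0.8, 1.0]
finger_gap: 0.0383
grasp_force: 0.0
t 2.55 p [ 0.5377 -0.1168  0.1523] psi 95.61 zax [ 8.e-04 -3.e-04 -1.e+00] togo mm [ -6.8 -14.7 101.3] turnz 0.0002 q [-0.43  0.44  1.53  0.    1.17 -2.1 ] F [ 0.6 -0.8  1. ] T [-0.04  0.05 -0.02] gap 0.0383 grip 0.0
head ((547.529296875, -130.5216064453125), (33.04585647583008, 10.268465042114258), 5.674986839294434) 716 [0.0657 0.0827 0.0841]
block ((548.319091796875, -130.74069213867188), (56.50616455078125, 35.826576232910156), 5.763338088989258) 2083 [0.0412 0.0425 0.0466]
foot ((548.2295532226562, -130.6365203857422), (95.04471588134766, 56.00217056274414), 5.631396770477295) 2654 [0.0051 0.0065 0.0173]
```

```bash

python3 -m handwheel '[{"gripper":0.45,"xyz":[-0.0075,-0.0147,0.02],"turn":[0,0,0]},{"gripper":0.45,"xyz":[0,0,0.03],"turn":[0,0,0]},{"gripper":0.45,"xyz":[0,0,0],"turn":[0,0,0]},{"gripper":0.45,"xyz":[0,0,0],"turn":[0,0,0]}]'
python3 - <<'E'
from h import *
togo(.5465,-.1307,95.65,.051)
c=arm.read_camera("wrist");P=cloud(c)
for nm,z0,z1 in (("head",.06,.1),("block",.036,.05),("foot",.004,.03)):
    m=(np.hypot(P[...,0]-.546,P[...,1]+.131)<.06)&(P[...,2]>z0)&(P[...,2]<z1)
    if nm=="head": m&=(np.abs(P[...,1]+.131)<.012)
    q=P[m]
    if len(q)>4:
        print(nm,cv2.minAreaRect((q[:,:2]*1000).astype(np.float32)),len(q),np.percentile(q[:,2],[5,50,95]).round(4))
E
```

```text
time_s: 3.0
tool_pos: [0.5468, -0.1312, 0.1026]
eef_rot: [0.0, -0.049, 0.999, -0.0]
ft_force: [-0.2, -0.8, 0.4]
finger_gap: 0.0389
grasp_force: 0.0
t 3.0 p [ 0.5468 -0.1312  0.1026] psi 95.59 zax [ 7.e-04 -3.e-04 -1.e+00] togo mm [ 0.3  0.5 51.6] turnz -0.001 q [-0.44  0.52  1.54  0.    1.07 -2.11] F [-0.2 -0.8  0.4] T [-0.02 -0.04  0.01] gap 0.0389 grip 0.0
head ((547.45361328125, -130.92971801757812), (33.33671951293945, 10.384139060974121), 6.051201343536377) 1119 [0.0683 0.0827 0.0841]
block ((548.1221923828125, -130.73336791992188), (56.336212158203125, 36.07451629638672), 5.536285877227783) 3134 [0.0412 0.0425 0.0466]
foot ((548.1589965820312, -130.69358825683594), (96.04507446289062, 55.97396469116211), 5.602663516998291) 3691 [0.0051 0.0065 0.018 ]
```

```bash

python3 -m handwheel '[{"gripper":0.45,"xyz":[0,0.0005,0.02],"turn":[0,0,0]},{"gripper":0.45,"xyz":[0,0,0.02],"turn":[0,0,0]},{"gripper":0.45,"xyz":[0,0,0.011],"turn":[0,0,0]},{"gripper":0.45,"xyz":[0,0,0],"turn":[0,0,0]},{"gripper":0,"xyz":[0,0,0],"turn":[0,0,0]}]'
python3 -m handwheel '[{"gripper":0,"xyz":[0,0,0],"turn":[0,0,0]},{"gripper":0,"xyz":[0,0,0],"turn":[0,0,0]},{"gripper":0,"xyz":[0,0,0],"turn":[0,0,0]},{"gripper":0,"xyz":[0,0,0],"turn":[0,0,0]}]'
python3 -c "
from h import *
togo(.5465,-.1307,95.65,.051)"
```

```text
time_s: 3.55
tool_pos: [0.5471, -0.1311, 0.0516]
eef_rot: [0.001, -0.049, 0.999, -0.0]
ft_force: [-0.3, 0.0, 0.0]
finger_gap: 0.0251
grasp_force: 0.0
time_s: 3.95
tool_pos: [0.5473, -0.1312, 0.0517]
eef_rot: [0.001, -0.049, 0.999, -0.001]
ft_force: [-0.8, 1.3, 6.3]
finger_gap: 0.009
grasp_force: 59.0
t 3.95 p [ 0.5473 -0.1312  0.0517] psi 95.57 zax [ 0.0023 -0.001  -1.    ] togo mm [0.7 0.6 0.7] turnz -0.0014 q [-0.44  0.59  1.58  0.    0.96 -2.11] F [-0.8  1.3  6.3] T [0.08 0.16 0.01] gap 0.009 grip 59.0
```

```bash

python3 -m handwheel '[{"gripper":0,"xyz":[0,0,-0.004],"turn":[0,0,0]},{"gripper":0,"xyz":[0,0,-0.005],"turn":[0,0,0]},{"gripper":0,"xyz":[0,0,-0.006],"turn":[0,0,0]},{"gripper":0,"xyz":[0,0,-0.006],"turn":[0,0,0]},{"gripper":0,"xyz":[0,0,-0.006],"turn":[0,0,0]}]'
python3 -m handwheel '[{"gripper":0,"xyz":[0,0,-0.008],"turn":[0,0,0]},{"gripper":0,"xyz":[0,0,-0.01],"turn":[0,0,0]},{"gripper":0,"xyz":[0,0,-0.02],"turn":[0,0,0]},{"gripper":0,"xyz":[0,0,-0.04],"turn":[0,0,0]},{"gripper":0,"xyz":[0,0,-0.02],"turn":[0,0,0]}]'
python3 - <<'E'
from h import *
togo(.463,.205,64.5)
import pickle
c=arm.read_camera("side");pickle.dump(c,open("s2.pkl","wb"))
a=c["color"][130:330,240:440]
cv2.imwrite("pics/s2.png",cv2.resize(a,None,fx=3,fy=3,interpolation=cv2.INTER_CUBIC))
E
```

```text
time_s: 4.45
tool_pos: [0.5467, -0.1311, 0.0785]
eef_rot: [0.0, -0.049, 0.999, -0.0]
ft_force: [0.0, 0.5, -0.5]
finger_gap: 0.0093
grasp_force: 60.7
time_s: 4.95
tool_pos: [0.5472, -0.1312, 0.1791]
eef_rot: [0.002, -0.049, 0.999, -0.001]
ft_force: [0.3, -0.1, -0.5]
finger_gap: 0.0093
grasp_force: 60.8
t 4.95 p [ 0.5472 -0.1312  0.1791] psi 95.58 zax [ 0.0038 -0.0019 -1.    ] togo mm [ 51.2 342.8  -0.9] turnz 0.5424 q [-0.44  0.44  1.46 -0.    1.24 -2.11] F [ 0.3 -0.1 -0.5] T [-0.01 -0.03  0.02] gap 0.0093 grip 60.8
```

View pics/s2.png

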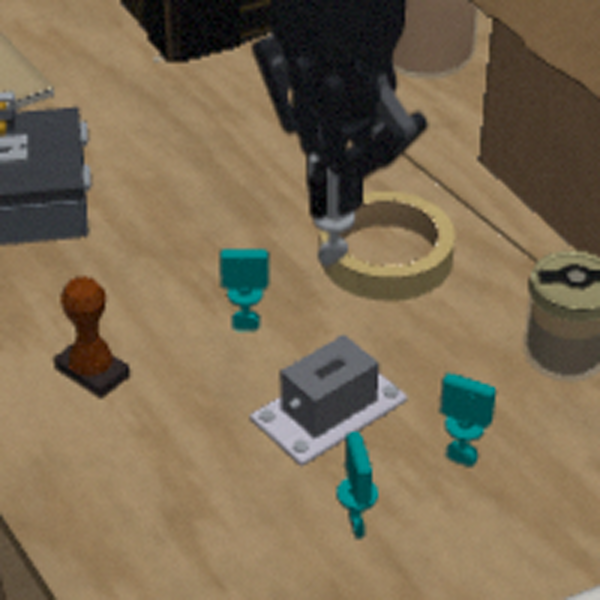

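The side view shows the key hanging straight below the pads at crop px (335,235), and the dock slot empty at (330,370). I'll carry it to the lock box, stopping 40 mm short along tool x so the wrist camera can see the keyway.

```bash

python3 -m handwheel '[{"gripper":0,"xyz":[0,0,0],"turn":[0,0,0.1356]},{"gripper":0,"xyz":[0,0,0],"turn":[0,0,0.1356]},{"gripper":0,"xyz":[0,0,0],"turn":[0,0,0.1356]},{"gripper":0,"xyz":[0,0,0],"turn":[0,0,0.1356]},{"gripper":0,"xyz":[0.0225,0.0334,0],"turn":[0,0,0]}]'
python3 -m handwheel '[{"gripper":0,"xyz":[0.0225,0.0334,0],"turn":[0,0,0]},{"gripper":0,"xyz":[0.0225,0.0334,0],"turn":[0,0,0]},{"gripper":0,"xyz":[0.0225,0.0334,0],"turn":[0,0,0]},{"gripper":0,"xyz":[0.0225,0.0334,0],"turn":[0,0,0]},{"gripper":0,"xyz":[0.0225,0.0334,0],"turn":[0,0,0]}]'
python3 -m handwheel '[{"gripper":0,"xyz":[0.0225,0.0334,0],"turn":[0,0,0]},{"gripper":0,"xyz":[0.0225,0.0334,0],"turn":[0,0,0]},{"gripper":0,"xyz":[0,0,0],"turn":[0,0,0]},{"gripper":0,"xyz":[0,0,0],"turn":[0,0,0]},{"gripper":0,"xyz":[0,0,0],"turn":[0,0,0]}]'
cat >> h.py <<'E'
def lock(c):
    P=cloud(c)
    g=c["color"].astype(float)
    mean=g.mean(-1)
    m=(np.hypot(P[...,0]-.463,P[...,1]-.205)<.09)&(P[...,2]>.043)&(P[...,2]<.0525)
    q=P[m]; print("lid",cv2.minAreaRect((q[:,:2]*1000).astype(np.float32)),len(q))
    e=(np.hypot(P[...,0]-.463,P[...,1]-.205)<.04)&(P[...,2]>.0522)&(P[...,2]<.0575)
    q=P[e]
    if len(q)>10: print("esc",cv2.minAreaRect((q[:,:2]*1000).astype(np.float32)),len(q),np.median(q[:,2]))
    return P
E
python3 - <<'E'
from h import *
import pickle
togo(.463,.205,64.5)
c=arm.read_camera("wrist");pickle.dump(c,open("w2.pkl","wb"));cv2.imwrite("pics/w2.png",c["color"]);lock(c)
lock(pickle.load(open("top.pkl","rb")))
E
```

```text
time_s: 5.5
tool_pos: [0.5409, -0.0935, 0.1753]
eef_rot: [0.0, 0.225, 0.974, -0.0]
ft_force: [-0.5, 0.6, 0.0]
finger_gap: 0.0092
grasp_force: 60.9
time_s: 6.0
tool_pos: [0.5104, 0.1096, 0.1757]
eef_rot: [0.0, 0.221, 0.975, 0.0]
ft_force: [0.6, -1.1, -0.8]
finger_gap: 0.0091
grasp_force: 60.9
time_s: 6.5
tool_pos: [0.4993, 0.187, 0.1754]
eef_rot: [0.0, 0.221, 0.975, -0.0]
ft_force: [0.1, -0.2, -1.1]
finger_gap: 0.009
grasp_force: 60.9
t 6.5 p [0.4993 0.187  0.1754] psi 64.45 zax [-0.e+00 -2.e-04 -1.e+00] togo mm [40.5  0.6 -0. ] turnz -0.0009 q [ 0.14  0.38  1.56 -0.    1.21 -0.99] F [ 0.1 -0.2 -1.1] T [-0.04 -0.07 -0.02] gap 0.009 grip 60.9
lid ((466.289306640625, 204.657470703125), (113.7535400390625, 134.8388671875), 64.52881622314453) 16914
esc ((460.3369140625, 204.23919677734375), (64.54170227050781, 68.00764465332031), 74.37480163574219) 1916 0.05438865808009802
lid ((462.9650573730469, 203.97303771972656), (113.01680755615234, 135.90769958496094), 64.4437026977539) 2413
esc ((466.71124267578125, 206.3380126953125), (68.72966766357422, 63.42653274536133), 78.39754486083984) 207 0.05375969612423126
```

View pics/w2.png

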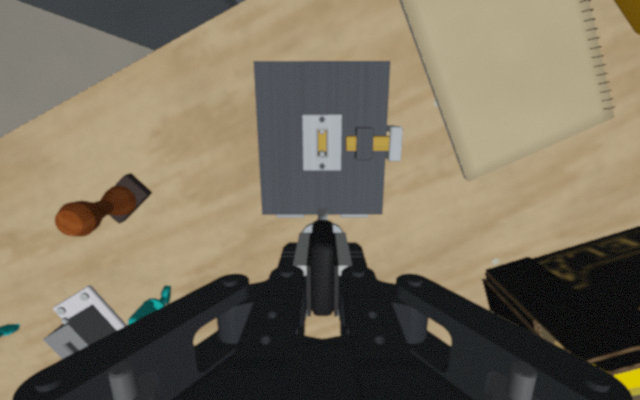

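The wrist view shows the escutcheon at px (303–342, 115–171) with the keyway at (322,142), the bolt and staple to its right, and the key's lower end at (321,213). I'll fit the escutcheon outline and slot on the plane z=0.054.

```bash
cat >> h.py <<'E'
def rays(c,uv,z):
    K=np.array(c["K"]);uv=np.asarray(uv,float).reshape(-1,2)
    d=np.c_[(uv[:,0]-K[0,2])/K[0,0],(uv[:,1]-K[1,2])/K[1,1],np.ones(len(uv))]
    d=rot(c["orientation"]).apply(d);e=np.array(c["eye"]);return e+d*((z-e[2])/d[:,2])[:,None]
def esc(c,uv,r=45,lo=150,f=4):
    u,v=map(int,uv);b=cv2.resize(c["color"][v-r:v+r,u-r:u+r],None,fx=f,fy=f,interpolation=cv2.INTER_CUBIC)
    h=cv2.cvtColor(b,cv2.COLOR_BGR2HSV);out={}
    g=((h[...,1]<50)&(h[...,2]>lo)).astype(np.uint8)
    br=((h[...,1]>100)&(h[...,2]>60)&(h[...,0]<35)).astype(np.uint8)
    for n,m in (("esc",g),("brass",br)):
        cs=cv2.findContours(m,cv2.RETR_EXTERNAL,cv2.CHAIN_APPROX_NONE)[0]
        cs=[k for k in cs if cv2.contourArea(k)>300]
        if not cs: print(n,"none");continue
        k=min(cs,key=lambda k:np.hypot(*(k.reshape(-1,2).mean(0)-r*f)))
        px=(k.reshape(-1,2)+.5)/f-.5+[u-r,v-r]
        P=rays(c,px,.054)[:,:2]*1000;q=cv2.minAreaRect(P.astype(np.float32));print(n,np.round(q[0],2),np.round(q[1],1),round(q[2],2),"px",px.mean(0).round(1))
E
python3 - <<'E'
from h import *
import pickle
c=pickle.load(open("w2.pkl","rb"));print(c["eye"],c["K"][0][0]);m=rot(c["orientation"]).as_matrix();print(m[:,2])
for lo in (110,140,): esc(c,(322,142),lo=lo)
t=pickle.load(open("top.pkl","rb"))
for lo in (100,130): esc(t,(229,227),r=20,lo=lo,f=8)
P=cloud(c)
# key underside points in wrist view, tool frame
s=arm.sense();r=rot(s["eef_rot"])
m=(np.hypot(P[...,0]-s["tool_pos"][0],P[...,1]-s["tool_pos"][1])<.02)&(P[...,2]<.172)&(P[...,2]>.12)
q=r.inv().apply(P[m]-s["tool_pos"])*1000
print(len(q));print(np.c_[np.argwhere(m)[:,::-1],q].round(1)[::max(1,len(q)//25)])
E
```

```text
[0.44012755 0.21571477 0.31836378] 309.81855261901285
[ 0.23853096 -0.11464963 -0.96434353]
esc [463.2  204.16] [34.1 48.1] 64.68 px [321.7 141.9]
brass [462.24 204.64] [ 6.5 15.7] 64.29 px [321.8 141.6]
esc [463.05 204.18] [32.6 46.6] 64.65 px [321.7 143.4]
brass [462.24 204.64] [ 6.5 15.7] 64.29 px [321.8 141.6]
esc [460.2  203.82] [31.7 45.7] 64.52 px [228.8 227.1]
brass [470.79 226.35] [11.3 14.1] 65.35 px [219.  222.3]
esc none
brass [470.79 226.35] [11.3 14.1] 65.35 px [219.  222.3]
265
[[318.  208.    9.3  -2.   36.5]
 [318.  209.    8.7  -2.   36.1]
 [318.  210.    9.2  -2.   32.6]
 [318.  211.    9.4  -2.   30.2]
 [318.  212.    8.8  -2.   30.2]
 [318.  213.    8.4  -1.9  29.4]
 [318.  214.    7.5  -2.   30.4]
 [318.  215.    7.   -2.   29.9]
 [318.  216.    6.9  -1.9  28.4]
 [318.  217.    6.4  -1.9  28.1]
 [318.  218.    6.2  -1.9  27. ]
 [318.  219.    5.8  -1.9  26.3]
 [313.  222.   10.6  -4.2   8.2]
 [311.  224.   10.   -5.2   6.8]
 [311.  225.   10.   -5.2   5.3]
 [308.  226.    9.4  -6.7   5.6]
 [338.  226.    9.    8.6   6.5]
 [335.  227.    8.9   7.1   5.4]
 [308.  228.    8.2  -6.8   5.8]
 [341.  228.    7.1  10.3   8.7]
 [335.  229.    7.9   7.1   5.2]
 [306.  230.    7.4  -7.8   5.1]
 [338.  230.    7.2   8.6   5.6]
 [307.  231.    7.1  -7.2   4.3]
 [339.  231.    6.8   9.1   5.3]
 [307.  232.    6.   -7.3   5.8]
 [339.  232.    6.4   9.1   4.8]]
```

```bash
python3 - <<'E'
from h import *
import pickle
c=pickle.load(open("w2.pkl","rb"));P=cloud(c)
s=arm.sense();r=rot(s["eef_rot"]);P=r.inv().apply((P-s["tool_pos"]).reshape(-1,3)).reshape(P.shape)*1000
for v in range(206,234,2):
    row=P[v,290:355];m=(row[:,2]<46)&(row[:,2]>1)&(np.abs(row[:,1])<16);q=row[m]
    if len(q): print(v,np.flatnonzero(m)[[0,-1]]+290,"y",q[:,1].min().round(1),q[:,1].max().round(1),"x",np.median(q[:,0]).round(1),"z",np.median(q[:,2]).round(1))
b=c["color"][195:250,285:360];cv2.imwrite("pics/w2c.png",cv2.resize(b,None,fx=8,fy=8,interpolation=cv2.INTER_CUBIC))
E
```

```text
208 [318 327] y -2.0 3.4 x 9.0 z 37.1
210 [318 327] y -2.0 3.4 x 9.0 z 33.2
212 [318 327] y -2.0 3.3 x 8.6 z 30.7
214 [318 327] y -2.0 3.3 x 7.7 z 29.6
216 [318 327] y -1.9 3.3 x 6.8 z 28.8
218 [318 327] y -1.9 3.3 x 6.0 z 27.4
222 [313 332] y -4.2 5.6 x 10.4 z 8.7
224 [309 336] y -6.3 7.7 x 9.9 z 7.0
226 [306 339] y -7.8 9.2 x 9.3 z 5.8
228 [304 341] y -9.0 10.3 x 8.2 z 5.7
230 [303 342] y -9.4 10.8 x 7.2 z 5.6
232 [302 343] y -9.9 11.1 x 6.2 z 5.4
```

View pics/w2c.png

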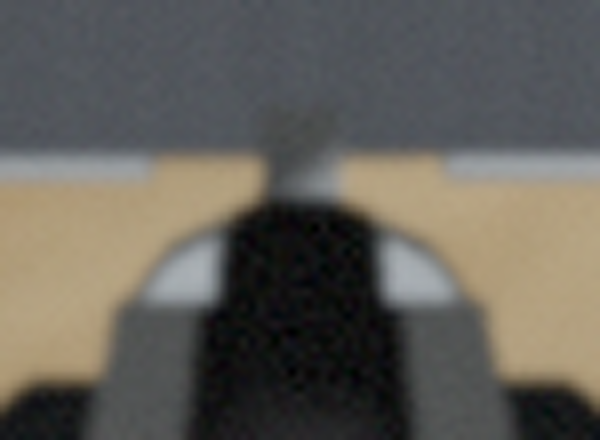

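The crop shows the key upright in the pads, slightly right of tool centre (bit at crop x about 305, flange symmetric about it). Relative to the camera-measured tool axes, its offset is about (-0.9, +0.6) mm. I'll descend while still offset and measure again up close.

```bash

python3 -m handwheel '[{"gripper":0,"xyz":[0,0,0.02],"turn":[0,0,0]},{"gripper":0,"xyz":[0,0,0.03],"turn":[0,0,-0.002]},{"gripper":0,"xyz":[0,0,0.01],"turn":[0,0,0]},{"gripper":0,"xyz":[0,0,0],"turn":[0,0,0]},{"gripper":0,"xyz":[0,0,0],"turn":[0,0,0]}]'
python3 - <<'E'
from h import *
import pickle
togo(.462,.204,64.6)
c=arm.read_camera("wrist");pickle.dump(c,open("w3.pkl","wb"))
s=arm.sense();r=rot(s["eef_rot"])
# predicted pixel of the escutcheon centre
K=np.array(c["K"]);p=rot(c["orientation"]).inv().apply(np.array([.4631,.2042,.054])-c["eye"]);uv=(K@p/p[2])[:2];print(uv)
for lo in (110,140): esc(c,uv,r=min(60,int(uv[1])),lo=lo)
P=cloud(c);P=r.inv().apply((P-s["tool_pos"]).reshape(-1,3)).reshape(P.shape)*1000
for v in range(206,234,4):
    row=P[v,290:355];m=(row[:,2]<46)&(row[:,2]>1)&(np.abs(row[:,1])<16);q=row[m]
    if len(q): print(v,np.flatnonzero(m)[[0,-1]]+290,"y",q[:,1].min().round(1),q[:,1].max().round(1),"x",np.median(q[:,0]).round(1),"z",np.median(q[:,2]).round(1))
cv2.imwrite("pics/w3.png",c["color"])
E
```

```text
time_s: 7.05
tool_pos: [0.4998, 0.1875, 0.1163]
eef_rot: [0.001, 0.22, 0.975, 0.0]
ft_force: [-0.4, -0.1, -0.3]
finger_gap: 0.0094
grasp_force: 60.9
t 7.05 p [0.4998 0.1875 0.1163] psi 64.57 zax [ 1.4e-03  2.0e-04 -1.0e+00] togo mm [41.2 -1.3 -0. ] turnz -0.0005 q [ 0.14  0.45  1.62 -0.    1.07 -0.99] F [-0.4 -0.1 -0.3] T [ 0.02  0.01 -0.02] gap 0.0094 grip 60.9
[320.61242603 150.99300682]
esc [463.15 204.12] [33.7 47.6] 64.62 px [320.7 149.5]
brass [461.55 204.93] [ 6.6 16.2] 64.8 px [320.7 148.1]
esc [463.13 204.17] [32.6 46.2] 64.62 px [320.6 151.8]
brass [461.55 204.93] [ 6.6 16.2] 64.8 px [320.7 148.1]
210 [318 327] y -2.3 3.0 x 9.0 z 33.3
214 [318 327] y -2.3 3.0 x 7.5 z 30.0
218 [318 327] y -2.3 3.0 x 5.9 z 27.7
222 [313 332] y -4.6 5.3 x 10.4 z 8.5
226 [306 339] y -8.2 8.8 x 8.9 z 6.7
230 [303 342] y -9.7 10.5 x 7.1 z 5.6
```

View pics/w3.png

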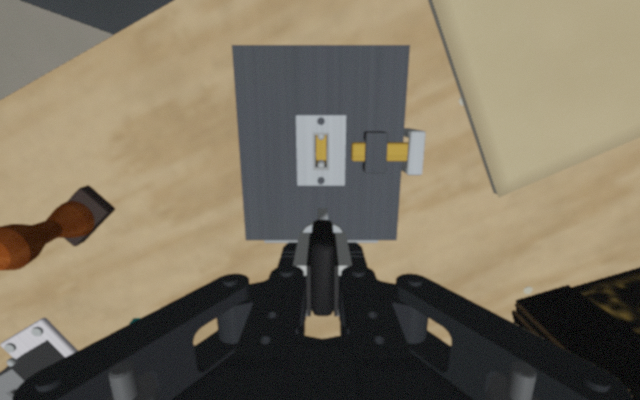

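The escutcheon is still at (463.1, 204.15), px (321,151), and it agrees between both heights. I'll move the key over the slot and lower it to just above the mouth.

```bash

python3 -m handwheel '[{"gripper":0,"xyz":[0.0211,-0.001,0],"turn":[0,0,0]},{"gripper":0,"xyz":[0.02,0,0],"turn":[0,0,0]},{"gripper":0,"xyz":[0,0,0.01],"turn":[0,0,0]},{"gripper":0,"xyz":[0,0,0.006],"turn":[0,0,0]},{"gripper":0,"xyz":[0,0,0],"turn":[0,0,0]}]'
python3 -c "
from h import *
togo(.4621,.2041,64.6)"
```

```text
time_s: 7.6
tool_pos: [0.4619, 0.2041, 0.0987]
eef_rot: [-0.0, 0.22, 0.975, -0.0]
ft_force: [0.8, -0.3, -1.1]
finger_gap: 0.0087
grasp_force: 60.9
t 7.6 p [0.4619 0.2041 0.0987] psi 64.58 zax [-6.e-04 -2.e-04 -1.e+00] togo mm [-0.2  0.  -0. ] turnz -0.0003 q [ 0.18  0.42  1.72 -0.    1.   -0.94] F [ 0.8 -0.3 -1.1] T [0.07 0.01 0.02] gap 0.0087 grip 60.9
```

```bash

python3 -m handwheel '[{"gripper":0,"xyz":[0,0,0.002],"turn":[0,0,0]},{"gripper":0,"xyz":[0,0,0.002],"turn":[0,0,0]},{"gripper":0,"xyz":[0,0,0.001],"turn":[0,0,0]},{"gripper":0,"xyz":[0,0,0.001],"turn":[0,0,0]},{"gripper":0,"xyz":[0,0,0],"turn":[0,0,0]}]'
python3 -c "
from h import *
togo(.4621,.2041,64.6)"
```

```text
time_s: 8.1
tool_pos: [0.4616, 0.2045, 0.0932]
eef_rot: [-0.0, 0.22, 0.976, -0.0]
ft_force: [-0.6, 0.4, -0.9]
finger_gap: 0.0091
grasp_force: 60.9
t 8.1 p [0.4616 0.2045 0.0932] psi 64.61 zax [-1.e-04 -0.e+00 -1.e+00] togo mm [-0.6 -0.1 -0. ] turnz 0.0001 q [ 0.18  0.43  1.73 -0.    0.98 -0.94] F [-0.6  0.4 -0.9] T [-0.04  0.04 -0.04] gap 0.0091 grip 60.9
```

```bash

python3 -m handwheel '[{"gripper":0,"xyz":[0,0,0.001],"turn":[0,0,0.05]},{"gripper":0,"xyz":[0,0,0.001],"turn":[0,0,-0.1]},{"gripper":0,"xyz":[0,0,0.001],"turn":[0,0,0.1]},{"gripper":0,"xyz":[0,0,0.001],"turn":[0,0,-0.1]},{"gripper":0,"xyz":[0,0,0],"turn":[0,0,0.05]}]'
python3 -c "
from h import *
togo(.4621,.2041,64.6)"
```

```text
time_s: 8.6
tool_pos: [0.4619, 0.2045, 0.0896]
eef_rot: [0.0, 0.219, 0.976, 0.0]
ft_force: [0.8, -2.4, 0.6]
finger_gap: 0.0089
grasp_force: 61.1
t 8.6 p [0.4619 0.2045 0.0896] psi 64.73 zax [ 1.e-03  1.e-04 -1.e+00] togo mm [-0.3 -0.3  0. ] turnz 0.0022 q [ 0.18  0.43  1.73 -0.    0.98 -0.95] F [ 0.8 -2.4  0.6] T [-0.25 -0.19  0.  ] gap 0.0089 grip 61.1
```

```bash

python3 -m handwheel '[{"gripper":0,"xyz":[0,-0.0003,0.001],"turn":[0,0,0.05]},{"gripper":0,"xyz":[0,0,0.001],"turn":[0,0,-0.1]},{"gripper":0,"xyz":[0,0,0.001],"turn":[0,0,0.1]},{"gripper":0,"xyz":[0,0,0.001],"turn":[0,0,-0.1]},{"gripper":0,"xyz":[0,0,0.001],"turn":[0,0,0.05]}]'
python3 -c "
from h import *
togo(.4621,.2041,64.6)"
```

```text
time_s: 9.1
tool_pos: [0.4627, 0.2044, 0.0854]
eef_rot: [0.002, 0.219, 0.976, 0.001]
ft_force: [2.5, -1.3, 6.7]
finger_gap: 0.0089
grasp_force: 61.9
t 9.1 p [0.4627 0.2044 0.0854] psi 64.72 zax [ 3.5e-03  6.0e-04 -1.0e+00] togo mm [ 0.4 -0.5 -0. ] turnz 0.0022 q [ 0.18  0.44  1.74 -0.    0.96 -0.95] F [ 2.5 -1.3  6.7] T [-0.25 -0.4  -0.01] gap 0.0089 grip 61.9
```

```bash

python3 -m handwheel '[{"gripper":0,"xyz":[-0.0003,-0.0002,0.001],"turn":[0,0,0.05]},{"gripper":0,"xyz":[0,0,0.001],"turn":[0,0,-0.1]},{"gripper":0,"xyz":[0,0,0.001],"turn":[0,0,0.1]},{"gripper":0,"xyz":[0,0,0.001],"turn":[0,0,-0.1]},{"gripper":0,"xyz":[0,0,0.001],"turn":[0,0,0.05]}]'
python3 -m handwheel '[{"gripper":0,"xyz":[0,0,0.001],"turn":[0,0,0.05]},{"gripper":0,"xyz":[0,0,0.001],"turn":[0,0,-0.1]},{"gripper":0,"xyz":[0,0,0.001],"turn":[0,0,0.1]},{"gripper":0,"xyz":[0,0,0.001],"turn":[0,0,-0.1]},{"gripper":0,"xyz":[0,0,0.001],"turn":[0,0,0.05]}]'
python3 -c "
from h import *
togo(.4621,.2041,64.6)"
```

```text
time_s: 9.6
tool_pos: [0.462, 0.204, 0.0797]
eef_rot: [0.0, 0.219, 0.976, 0.0]
ft_force: [-2.1, 1.0, 7.7]
finger_gap: 0.0094
grasp_force: 62.3
time_s: 10.1
tool_pos: [0.4617, 0.204, 0.0743]
eef_rot: [0.0, 0.219, 0.976, 0.0]
ft_force: [0.1, 0.2, -0.7]
finger_gap: 0.009
grasp_force: 60.9
t 10.1 p [0.4617 0.204  0.0743] psi 64.73 zax [ 2.e-04  1.e-04 -1.e+00] togo mm [-0.3  0.3  0. ] turnz 0.0022 q [ 0.18  0.46  1.75  0.    0.94 -0.95] F [ 0.1  0.2 -0.7] T [-0.11  0.   -0.01] gap 0.009 grip 60.9
```

Past the pins with almost no force. About 10.6 mm remains to home.

```bash

python3 -m handwheel '[{"gripper":0,"xyz":[0,0,0.002],"turn":[0,0,0.03]},{"gripper":0,"xyz":[0,0,0.002],"turn":[0,0,-0.06]},{"gripper":0,"xyz":[0,0,0.002],"turn":[0,0,0.03]},{"gripper":0,"xyz":[0,0,0.002],"turn":[0,0,0]},{"gripper":0,"xyz":[0,0,0.001],"turn":[0,0,0]}]'
python3 -m handwheel '[{"gripper":0,"xyz":[0,0,0.0005],"turn":[0,0,0]},{"gripper":0,"xyz":[0,0,0.0005],"turn":[0,0,0]},{"gripper":0,"xyz":[0,0,0.0005],"turn":[0,0,0]},{"gripper":0,"xyz":[0,0,0],"turn":[0,0,0]}]'
python3 -c "
from h import *
togo(.4621,.2041,64.6)"
```

```text
time_s: 10.6
tool_pos: [0.4616, 0.2039, 0.0652]
eef_rot: [-0.0, 0.22, 0.976, -0.0]
ft_force: [0.5, 0.0, 0.1]
finger_gap: 0.009
grasp_force: 60.8
time_s: 11.0
tool_pos: [0.4616, 0.2039, 0.0638]
eef_rot: [0.0, 0.22, 0.976, 0.0]
ft_force: [-1.0, 0.3, -0.7]
finger_gap: 0.0093
grasp_force: 60.8
t 11.0 p [0.4616 0.2039 0.0638] psi 64.61 zax [ 0.  0. -1.] togo mm [-0.3  0.4  0. ] turnz 0.0001 q [ 0.18  0.47  1.75  0.    0.92 -0.94] F [-1.   0.3 -0.7] T [-0.01  0.03 -0.02] gap 0.0093 grip 60.8
```

```bash

python3 -m handwheel '[{"gripper":0,"xyz":[0,0,0.0005],"turn":[0,0,0]},{"gripper":0,"xyz":[0,0,0.0005],"turn":[0,0,0]},{"gripper":0,"xyz":[0,0,0],"turn":[0,0,0]}]'
python3 -m handwheel '[{"gripper":0,"xyz":[0,0,0.0005],"turn":[0,0,0]},{"gripper":0,"xyz":[0,0,0],"turn":[0,0,0]}]'
python3 -c "
from h import *
togo(.4621,.2041,64.6)"
```

```text
time_s: 11.3
tool_pos: [0.4617, 0.2039, 0.0637]
eef_rot: [0.0, 0.22, 0.976, 0.0]
ft_force: [-3.8, -0.7, 9.6]
finger_gap: 0.0091
grasp_force: 62.6
time_s: 11.5
tool_pos: [0.4617, 0.2039, 0.0636]
eef_rot: [0.0, 0.22, 0.976, -0.0]
ft_force: [-6.1, -1.9, 15.4]
finger_gap: 0.009
grasp_force: 63.5
t 11.5 p [0.4617 0.2039 0.0636] psi 64.62 zax [ 5.e-04 -1.e-04 -1.e+00] togo mm [-0.3  0.3  0. ] turnz 0.0004 q [ 0.18  0.47  1.75 -0.    0.91 -0.94] F [-6.1 -1.9 15.4] T [-0.3   1.07 -0.02] gap 0.009 grip 63.5
```

The key is home: z stopped at 0.0637 as predicted, with 15 N of push. Now the clockwise turn (positive about tool z), watching lateral force.

```bash

python3 -m handwheel '[{"gripper":0,"xyz":[0,0,0],"turn":[0,0,0.1]},{"gripper":0,"xyz":[0,0,0],"turn":[0,0,0.1]},{"gripper":0,"xyz":[0,0,0],"turn":[0,0,0.1]},{"gripper":0,"xyz":[0,0,0],"turn":[0,0,0.1]},{"gripper":0,"xyz":[0,0,0],"turn":[0,0,0]}]'
python3 -c "
from h import *
togo(.4617,.2039,64.6)"
```

```text
time_s: 12.0
tool_pos: [0.4623, 0.2042, 0.0637]
eef_rot: [0.001, 0.41, 0.912, 0.001]
ft_force: [-3.2, -0.5, 12.4]
finger_gap: 0.0092
grasp_force: 62.9
t 12.0 p [0.4623 0.2042 0.0637] psi 41.54 zax [ 2.2e-03  5.0e-04 -1.0e+00] togo mm [ 0.2 -0.6 -0. ] turnz -0.4025 q [ 0.18  0.47  1.75  0.    0.91 -0.54] F [-3.2 -0.5 12.4] T [-0.05  0.55 -0.05] gap 0.0092 grip 62.9
```

Turning freely, with torque about -0.05 N m and low forces. Continuing.

```bash

python3 -m handwheel '[{"gripper":0,"xyz":[0,0,0],"turn":[0,0,0.1]},{"gripper":0,"xyz":[0,0,0],"turn":[0,0,0.1]},{"gripper":0,"xyz":[0,0,0],"turn":[0,0,0.1]},{"gripper":0,"xyz":[0,0,0],"turn":[0,0,0.1]},{"gripper":0,"xyz":[0,0,0],"turn":[0,0,0.1]}]'
python3 -c "
from h import *
togo(.4617,.2039,64.6)"
python3 -m handwheel '[{"gripper":0,"xyz":[0,0,0],"turn":[0,0,0.1]},{"gripper":0,"xyz":[0,0,0],"turn":[0,0,0.1]},{"gripper":0,"xyz":[0,0,0],"turn":[0,0,0.1]},{"gripper":0,"xyz":[0,0,0],"turn":[0,0,0.1]},{"gripper":0,"xyz":[0,0,0],"turn":[0,0,0]}]'
python3 -c "
from h import *
togo(.4617,.2039,64.6)"
```

```text
time_s: 12.5
tool_pos: [0.4622, 0.2041, 0.0636]
eef_rot: [0.001, 0.624, 0.782, 0.001]
ft_force: [-3.2, 0.1, 13.6]
finger_gap: 0.0092
grasp_force: 63.0
t 12.5 p [0.4622 0.2041 0.0636] psi 12.84 zax [ 1.8e-03  2.0e-04 -1.0e+00] togo mm [-0.1 -0.5 -0. ] turnz -0.9034 q [ 0.18  0.47  1.75 -0.    0.91 -0.04] F [-3.2  0.1 13.6] T [-0.14  0.67  0.18] gap 0.0092 grip 63.0
time_s: 13.0
tool_pos: [0.4619, 0.2036, 0.0637]
eef_rot: [0.001, 0.766, 0.643, 0.0]
ft_force: [-4.5, -5.8, 15.5]
finger_gap: 0.0092
grasp_force: 63.3
t 13.0 p [0.4619 0.2036 0.0637] psi -9.99 zax [ 9.e-04 -9.e-04 -1.e+00] togo mm [ 0.3 -0.2 -0. ] turnz -1.3018 q [ 0.18  0.47  1.75 -0.    0.91  0.36] F [-4.5 -5.8 15.5] T [-0.71  0.87  0.04] gap 0.0092 grip 63.3
```

```bash

python3 -m handwheel '[{"gripper":0,"xyz":[0,0,0],"turn":[0,0,0.1]},{"gripper":0,"xyz":[0,0,0],"turn":[0,0,0.1]},{"gripper":0,"xyz":[0,0,0],"turn":[0,0,0.1]},{"gripper":0,"xyz":[0,0,0],"turn":[0,0,0.05]},{"gripper":0,"xyz":[0,0,0],"turn":[0,0,0]}]'
python3 -c "
from h import *
togo(.4617,.2039,64.6)"
python3 -m handwheel '[{"gripper":0,"xyz":[0,0,0],"turn":[0,0,0.02]},{"gripper":0,"xyz":[0,0,0],"turn":[0,0,0]},{"gripper":0,"xyz":[0,0,0],"turn":[0,0,0]}]'
python3 -c "
from h import *
togo(.4617,.2039,64.6)"
```

```text
time_s: 13.5
tool_pos: [0.4617, 0.2029, 0.0637]
eef_rot: [0.001, 0.866, 0.5, -0.0]
ft_force: [-7.0, -11.7, 16.2]
finger_gap: 0.009
grasp_force: 63.5
t 13.5 p [0.4617 0.2029 0.0637] psi -29.95 zax [ 0.    -0.002 -1.   ] togo mm [ 0.9 -0.5 -0. ] turnz -1.6503 q [ 0.18  0.47  1.75 -0.    0.92  0.71] F [ -7.  -11.7  16.2] T [-1.17  1.1   0.19] gap 0.009 grip 63.5
time_s: 13.8
tool_pos: [0.4618, 0.2028, 0.0637]
eef_rot: [0.001, 0.87, 0.492, -0.0]
ft_force: [-6.7, -12.1, 17.5]
finger_gap: 0.0091
grasp_force: 63.6
t 13.8 p [0.4618 0.2028 0.0637] psi -31.03 zax [ 1.e-04 -2.e-03 -1.e+00] togo mm [ 0.9 -0.6 -0. ] turnz -1.6691 q [ 0.18  0.47  1.75 -0.    0.92  0.73] F [ -6.7 -12.1  17.5] T [-1.11  1.2   0.31] gap 0.0091 grip 63.6
```

At the stop by angle (1.67 rad). I'll relieve the side load with a 1 mm shift, press a touch further, and check the bolt.

```bash

python3 -m handwheel '[{"gripper":0,"xyz":[-0.0008,0,0],"turn":[0,0,0.02]},{"gripper":0,"xyz":[0,0,0],"turn":[0,0,0.02]},{"gripper":0,"xyz":[0,0,0],"turn":[0,0,0]},{"gripper":0,"xyz":[0,0,0],"turn":[0,0,0]}]'
python3 - <<'E'
from h import *
import pickle
togo(.4617,.2039,64.6)
c=arm.read_camera("top");s=arm.read_camera("side");t=pickle.load(open("top.pkl","rb"));s0=pickle.load(open("side.pkl","rb"))
r=lambda a:cv2.resize(a,(380,290),interpolation=cv2.INTER_CUBIC)
W=np.vstack([np.hstack([r(t["color"][195:256,190:270]),r(c["color"][195:256,190:270])]),np.hstack([r(s0["color"][145:221,195:295]),r(s["color"][145:221,195:295])])])
cv2.imwrite("pics/end.png",W)
E
```

```text
time_s: 14.2
tool_pos: [0.4616, 0.2027, 0.0637]
eef_rot: [0.001, 0.88, 0.475, 0.0]
ft_force: [-4.5, -7.5, 15.1]
finger_gap: 0.0093
grasp_force: 63.4
t 14.2 p [0.4616 0.2027 0.0637] psi -33.3 zax [ 0.0011 -0.0011 -1.    ] togo mm [ 1.1 -0.6 -0. ] turnz -1.7087 q [ 0.18  0.47  1.76 -0.    0.91  0.76] F [-4.5 -7.5 15.1] T [-0.43  0.87  0.52] gap 0.0093 grip 63.4
```

View pics/end.png

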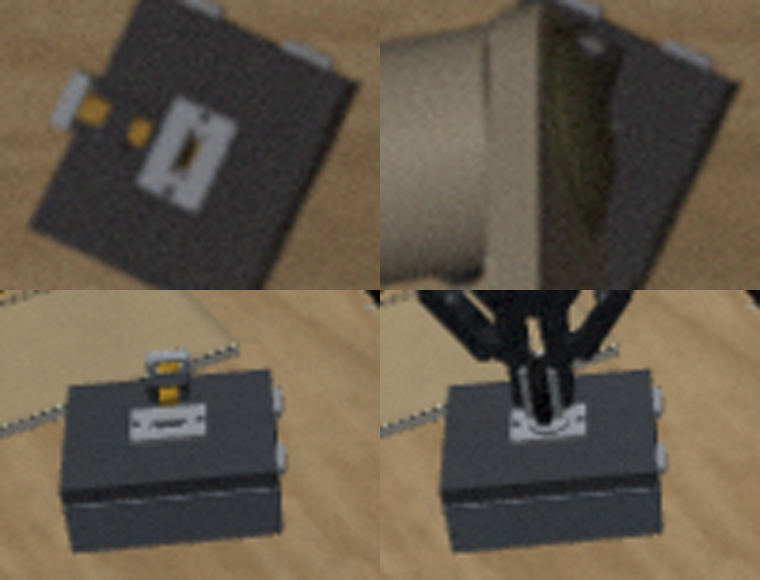

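The side view shows the flange flush on the escutcheon, but the hand hides the bolt. The torque rise (0.19, then 0.31, then 0.52 N m) says the stop is reached. One wrist look for the bolt.

```bash
python3 - <<'E'
from h import *
c=arm.read_camera("wrist");cv2.imwrite("pics/w4.png",c["color"]);togo(.4617,.2039,64.6)
E
```

```text
t 14.35 p [0.4616 0.2026 0.0637] psi -33.3 zax [ 0.0012 -0.0011 -1.    ] togo mm [ 1.1 -0.6 -0. ] turnz -1.7087 q [ 0.18  0.47  1.76 -0.    0.91  0.76] F [-5.7 -6.6 15.6] T [-0.42  0.87  0.47] gap 0.0095 grip 63.4
```

View pics/w4.png

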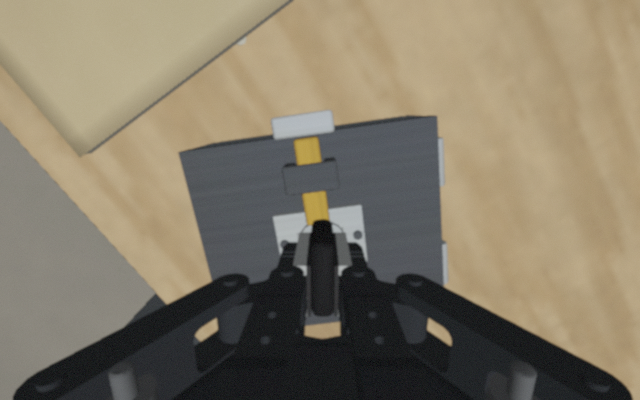

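The bolt (brass, px (307,140) to (317,220)) has drawn back over the escutcheon, and its end now shows clear of the staple. The key is home and held at the stop, so I'm handing in.

```bash
python3 -c "
from plant import arm
print(arm.hand_in())"
```

```text
the job is handed in; nothing more can be done
None
```

I pulled the key from its dock, wiggled it fully home in the lock and turned it clockwise to the stop, which drew the bolt back. I handed the job in at 14.4 s, still gripping the key and holding it turned, with the stamp, tape roll and honey jar untouched; the hand-in gave no verdict.

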